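# Release the charged battery pack and stand it in the tray

### The job

The battery pack in the charger with the green lamp is fully charged. Its push-push latch holds it down: press the pack fully in along its slope and let go, check that it has popped up and stays up (press again if not), then draw it out and set it down upright inside the yellow tray, without dropping it. Leave the charger with the red lamp and its pack alone, and leave the green charger's lift up.

Things in the scene. Friction and masses are not known exactly. Their poses are not given: they have to be found in the camera images.
- charger_green: Bench charger with a green lamp bar (charged), fixed: grey base plate 215 x 150 mm, 26 mm high, with a blue rectangular well leaning 30 degrees from vertical towards its -x (roughly the robot); a black latch box with the green lamp bar stands against the well's +x side, its top 6 mm below the mouth. Origin: centre of the underside on the table; z up; yaw within 0.32 rad. Nothing is above the well.
- mouth_green (a point): Centre of the mouth of the green-lamp charger's well, at (-45, 0, 137) mm in the charger's frame, axes as the charger's. The well is 59 x 116 mm outside, 49 x 106 mm inside, walls 5 mm. Its axis points up and out along (-0.5, 0, 0.866) in these axes; the pack's thickness lies along (0.866, 0, 0.5), its width along y.
- pack_green_center (a point): Centre of the pack in the green-lamp charger: a black block with an orange band near its top, 120 mm long (its z, to the top end), 100 wide (y), 45 thick (x), 0.28 to 0.56 kg. It stands on a spring lift in the well, leaning with it, resting on the well's lower side. Latched down, its top end stands 20 mm proud of the mouth; popped up, 52 mm.
- charger_green_lift (a joint): Spring lift under the pack in the green-lamp charger, on a push-push latch; m along the well's axis. 0 (to +0.002) latched down, +0.032 popped up, -0.014 bottom stop. Press the pack's top along the axis to -0.012 or further (3 to 12 N), let go: if it was latched it rises with the withdrawing tool to +0.032; if it was up it stays at 0. A shorter press changes nothing.
- charger_red: Bench charger with a red lamp bar (still charging), fixed: grey base plate 215 x 150 mm, 26 mm high, with a blue rectangular well leaning 30 degrees from vertical towards its -x (roughly the robot); a black latch box with the red lamp bar stands against the well's +x side, its top 6 mm below the mouth. Origin: centre of the underside on the table; z up; yaw within 0.32 rad. Nothing is above the well.
- mouth_red (a point): Centre of the mouth of the red-lamp charger's well, at (-45, 0, 137) mm in the charger's frame, axes as the charger's. The well is 59 x 116 mm outside, 49 x 106 mm inside, walls 5 mm. Its axis points up and out along (-0.5, 0, 0.866) in these axes; the pack's thickness lies along (0.866, 0, 0.5), its width along y.
- pack_red_center (a point): Centre of the pack in the red-lamp charger: a black block with an orange band near its top, 120 mm long (its z, to the top end), 100 wide (y), 45 thick (x), 0.28 to 0.56 kg. It stands on a spring lift in the well, leaning with it, resting on the well's lower side. Latched down, its top end stands 20 mm proud of the mouth; popped up, 52 mm.
- charger_red_lift (a joint): Spring lift under the pack in the red-lamp charger, on a push-push latch; m along the well's axis. 0 (to +0.002) latched down, +0.032 popped up, -0.014 bottom stop. Press the pack's top along the axis to -0.012 or further (3 to 12 N), let go: if it was latched it rises with the withdrawing tool to +0.032; if it was up it stays at 0. A shorter press changes nothing.
- tray: Yellow open tray fixed to the table, 180 mm (x) by 170 mm (y) outside, 40 mm high, walls and floor 5 mm. Origin: centre of its underside, on the table; z up. The two chargers and the tray stand in three places side by side, in any order.
Things that resemble listed ones, but are neither listed nor needed, are in the scene too. Leave any purple look-alike of the part that bears pack_green_center alone.

How it is judged:
By the outcome, as a careful person would: the job done as asked, in the order asked, and still so for the second after the job is handed in, with the robot touching nothing.
It also fails if it takes over 64 s, if anything falls off the work surface, if the arm or the gripper's body presses on something with over 40 N, if the wrist force passes 120 N, or if a joint passes its speed limit or range.

### The arm

A 6-joint arm with a two-finger parallel gripper is mounted at the origin on the work surface. World frame = base frame: x ahead of the robot, y to its left, z up, the work surface at z = 0. Lengths are in m, angles in rad, forces in N, time in s.
With the tool pointing down it reaches from about 0.35 to 0.775 m from the base axis. Payload 7.3 kg.
Tool frame: the origin (TCP) lies midway between the tips of the shut fingers; the grasp point (between the pads) lies 19 mm behind it (robot.grasp_offset is the z of the grasp point in the tool frame, in m); z points along the fingers, y is the direction in which the jaws open and shut (so a half turn about z gives the same grasp; the last joint's range is limited). The gripper opens to 92 mm and grips with 3 to 60 N. Pads are 19 mm wide; open, the fingers measure 130 mm over their backs; the gripper's body (75 mm by 190 mm) begins 47 mm behind the grasp point.
Start: joints at [-1.455, 0.342, 1.524, -0, 1.275, -0.146], TCP at [0.136, -0.507, 0.227] pointing down, gripper open.
Joint ranges: [-2.53, 2.53], [-0.77, 2.02], [0.04, 2.7], [-1, 4.14], [0.28, 2.66], [-3.11, 3.11]. Speed limits (rad/s): [2.57, 2.57, 3.14, 3.14, 3.14, 3.14].

### API

Orientations are given as [roll, pitch, yaw] about the fixed x, y, z axes, in that order (R = Rz(yaw) Ry(pitch) Rx(roll)).
In Python, from cell import observe, imaging, workorder, robot gives the robot as it stands. The module is installed in compiled form; this text tells all that it offers.
- The arm moves only by the tool send_rows, never from a script. Its argument "series" is a list of rows, each a list of 7 numbers: the shift along the tool's x, y, z in m, then the turn, a rotation vector about the tool's x, y, z in rad, then the closure, from 0 (fully open) to 1 (shut). A call has 1 to 5 rows; each row shifts and turns the commanded pose from where the row before left it, along the tool's axes as they then stand; what a row does not reach is not made up. A row lasts 1/12 s, in which the tool goes at most 41.7 mm and 7.16 degrees, less where a joint would pass 70% of its speed; a pose out of reach is approached as far as the arm can. A call is refused whole if a number of a shift passes 0.0417 or a number of a turn 0.125, either way. A call with a gripper value outside its range is refused whole. The fingers move at their own pace and stop on an object; "newtons" is the grip in N (left out, the last holds). Time passes only in rows, so rows that do not move let the fingers close. It gives the time, the measured TCP pose, the force and the opening at its end, in the units of the state.
- observe(): the state, without advancing time (a new reading comes with each control period).
- imaging.read_camera(name): name is "scene" or "top" or "wrist"; returns a dict with "color" (384x512x3 uint8, red, green, blue), "range_z" (384x512 float32, m along the optical axis (not along the pixel's ray), 0 where there is no reading), "vfov" (degrees; the focal length in pixels is half the picture's height over the tangent of half this angle, whatever the lens; pixels are square), "cx", "cy" (the principal point, pixels), "T" (4x4, takes a point from camera to world coordinates). Camera axes: x right, y down, z forward; pixel columns grow to the right and rows downward; lengths in m; the calibration is good to about 2 mm. A picture is of the moment at which its call begins.
- workorder.hand_in(): hands the job in, once; it reports no verdict.
The state is a dict: "time": time; "qpos": joint angles; "qvel": joint speeds; "joint_efforts": joint torques, N m; "tool_pos": TCP position; "tool_rot": TCP orientation; "contact_force": force on the tool from outside, world axes, zero at the start; "torque": the same for the moment, N m; "opening": finger opening in m.
Only numpy, scipy, OpenCV 4.12 (cv2) and the standard library are available. Lean on these libraries where they do the work, as an engineer would, in place of code of your own. Each camera call takes 0.05 s, during which the arm holds its last target.

## Working session

There is one attempt and no reset: what is moved stays moved. The work goes in short steps, Python scripts to look and compute and a tool call to move; the robot and the scene stay as the last step left them, time stands still between calls to the robot, and variables do not carry over. Pictures are saved under pics/ and viewed, and the job is handed in when it is done.

Besides the shell and the picture viewer there is one more tool, called by a JSON object that holds its "op" and its "data", one argument or row to a line. send_rows: Moves the arm, as the interface text tells. Its arguments: {"type":"object","properties":{"series":{"type":"array","items":{"type":"array","items":{"type":"number"}}},"newtons":{"type":"number"}},"required":["series"]}

```bash
mkdir -p pics; ls
cat > h.py <<'E'
import numpy as np, cv2
from cell import observe, imaging, workorder, robot
def grab(n,tag):
    d=imaging.read_camera(n); cv2.imwrite(f'pics/{tag}.png',cv2.cvtColor(d['color'],cv2.COLOR_RGB2BGR)); 
    np.savez(f'pics/{tag}.npz',**{k:np.asarray(v) for k,v in d.items()}); return d
def cloud(d):
    f=192/np.tan(np.radians(float(d['vfov']))/2); z=d['range_z']; v,u=np.mgrid[:384,:512]
    P=np.stack([(u-d['cx'])/f*z,(v-d['cy'])/f*z,z],-1); T=d['T']
    return P@T[:3,:3].T+T[:3,3]
E
python3 - <<'E'
from h import *
for n in ['scene','top','wrist']:
    d=grab(n,n+'0'); print(n,d['vfov'],d['cx'],d['cy'],d['T'].round(3).tolist())
print(observe())
E
```

```text
pics
scene 53.54470227895763 250.04566039396403 192.0227201112156 [[0.805, 0.488, -0.338, 0.849], [0.594, -0.667, 0.451, -0.481], [-0.006, -0.563, -0.826, 1.067], [0.0, 0.0, 0.0, 1.0]]
top 42.54623133834719 257.69693791018784 190.1371108005696 [[-0.01, -0.998, 0.06, 0.349], [-1.0, 0.01, -0.002, 0.054], [0.001, -0.06, -0.998, 1.547], [0.0, 0.0, 0.0, 1.0]]
wrist 61.24161409572734 260.49962320845424 197.54018865992262 [[0.259, -0.922, -0.288, 0.214], [-0.966, -0.248, -0.075, -0.486], [-0.002, 0.297, -0.955, 0.384], [0.0, 0.0, 0.0, 1.0]]
{'time': 0.15, 'qpos': array([-1.45500150e+00,  3.42589289e-01,  1.52477158e+00,  1.57588677e-05,
        1.27542193e+00, -1.45998559e-01]), 'qvel': array([-2.77898479e-04, -2.39462695e-03, -2.49621309e-03,  1.17127572e-03,
        8.17185341e-04, -1.59899965e-05]), 'joint_efforts': array([ 1.63342087e-03, -4.31470191e+01, -2.44354284e+01,  7.17535755e-02,
        5.37756539e-02, -8.92061985e-05]), 'tool_pos': array([ 0.13586888, -0.50680384,  0.22619989]), 'tool_rot': array([-3.14041736e+00, -1.88053651e-04,  2.61788679e-01]), 'contact_force': array([ 0.42138106, -1.12879895, -0.44184237]), 'torque': array([-0.00733373,  0.03182848, -0.04386941]), 'opening': 0.09208990664398756}
```

View pics/scene0.png

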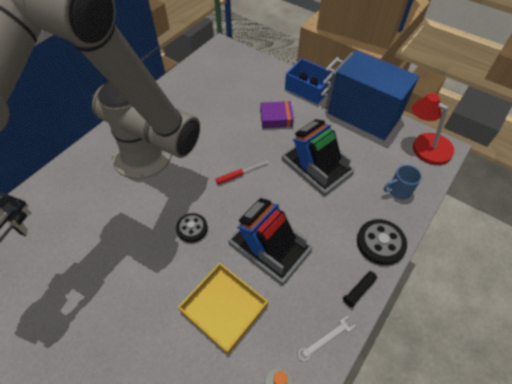

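View pics/top0.png

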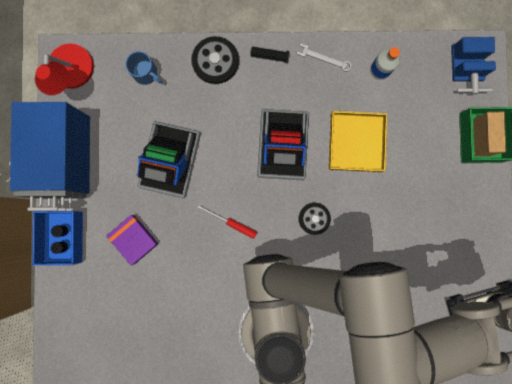

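The scene and top pictures show these things (top-picture pixels):
- green-lamp charger at (168,158)
- red-lamp charger at (284,144)
- yellow tray at (358,141)
- purple look-alike pack lying at (132,239)

Things that could be mistaken for the wanted pack are the red charger's pack at (284,158) and the purple block at (132,239). I choose the black pack in the charger with the green lamp, at about (163,170). I'll check it in a crop and measure it.

Run:
```python
from h import *
d=dict(np.load('pics/top0.npz')); P=cloud(d)
c=cv2.imread('pics/top0.png'); s=cv2.imread('pics/scene0.png')
a=cv2.resize(c[115:205,125:215],(540,540),interpolation=cv2.INTER_CUBIC)
cv2.imwrite('pics/crop0.png',a); cv2.imwrite('pics/crop1.png',cv2.resize(s[110:200,275:365],(540,540),interpolation=cv2.INTER_CUBIC))
# regions by height
def rect(mask,name):
    q=P[mask]; 
    if len(q)<5: print(name,len(q));return
    r=cv2.minAreaRect((q[:,:2]*1000).astype(np.float32)); print(name,len(q),np.round(r[0],1),np.round(r[1],1),round(r[2],1),'z',np.percentile(q[:,2],[2,50,98]).round(4))
roi=np.zeros((384,512),bool); roi[115:205,125:215]=1
Z=P[...,2]; 
rect(roi&(Z>0.006)&(Z<0.035),'plate')
rect(roi&(Z>0.012),'all')
rect(roi&(Z>0.14),'top')
hsv=cv2.cvtColor(c,cv2.COLOR_BGR2HSV)
g=roi&(hsv[...,0]>45)&(hsv[...,0]<85)&(hsv[...,1]>120); rect(g,'lamp')
y=(hsv[...,0]>20)&(hsv[...,0]<33)&(hsv[...,1]>150); y[:, :320]=0;y[:100]=0;y[180:]=0;y[:,395:]=0
rect(y,'tray'); rect(y&(Z>0.03),'trayrim')
roi2=np.zeros((384,512),bool); roi2[100:190,245:320]=1
rect(roi2&(Z>0.012),'red all');rect(roi2&(Z>0.14),'redtop')
```

```text
plate 1523 [540.2 327.6] [280.4 279.2] 89.7 z [0.0063 0.0272 0.0343]
all 3486 [508.2 213.7] [393.8 219.8] 74.4 z [0.0196 0.0829 0.1648]
top 1235 [465.  212.5] [378.1 107.5] 69.8 z [0.1415 0.1523 1.5465]
lamp 383 [556.9 321. ] [97.8 67. ] 76.7 z [0.1179 0.1512 0.1595]
tray 3228 [ 542.6 -134.8] [227.2 489.5] 20.8 z [-0.0019  0.0059  0.0429]
trayrim 448 [ 542.6 -134.8] [227.2 489.5] 20.8 z [0.0308 0.0385 1.5465]
red all 3307 [518.6 -23.2] [152.1 348.1] 86.1 z [0.0203 0.0759 0.1646]
redtop 1211 [472.4 -17.8] [117.9 258.9] 84.4 z [0.1411 0.1524 0.1687]
```

View pics/crop0.png

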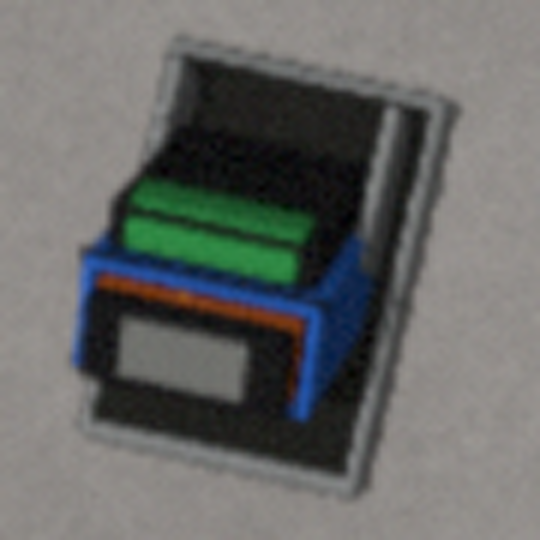

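View pics/crop1.png

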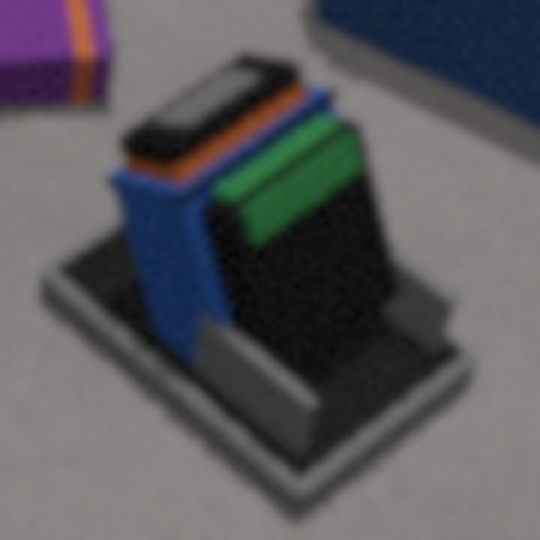

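Run:
```python
from h import *
for tag in ['top0','scene0']:
    d=dict(np.load(f'pics/{tag}.npz')); P=cloud(d); ok=d['range_z']>0
    T=d['T'];f=192/np.tan(np.radians(float(d['vfov']))/2)
    c=cv2.imread(f'pics/{tag}.png');hsv=cv2.cvtColor(c,cv2.COLOR_BGR2HSV)
    X,Y,Z=P[...,0],P[...,1],P[...,2]
    def rect(m,name,zp=None):
        m=cv2.morphologyEx(m.astype(np.uint8),cv2.MORPH_OPEN,np.ones((2,2),np.uint8))
        n,l,st,_=cv2.connectedComponentsWithStats(m); i=1+np.argmax(st[1:,4]); m=l==i
        v,u=np.nonzero(m)
        if zp is None: q=P[m&ok]
        else:
            r=np.stack([(u-d['cx'])/f,(v-d['cy'])/f,np.ones(len(u))],-1)@T[:3,:3].T
            q=T[:3,3]+r*((zp-T[2,3])/r[:,2])[:,None]
        R=cv2.minAreaRect((q[:,:2]*1000).astype(np.float32)); print(tag,name,len(q),np.round(R[0],1),np.round(R[1],1),round(R[2],1),'z',np.percentile(q[:,2],[5,50,95]).round(4))
    for nm,y0,y1 in [('G',.14,.42),('R',-.14,.12)]:
        roi=ok&(X>.35)&(X<.68)&(Y>y0)&(Y<y1)
        rect(roi&(Z>.017)&(Z<.034),nm+'plate d')
        rect(roi&(Z>.013),nm+'all d')
        grey=(hsv[...,1]<40)&(hsv[...,2]>150)
        # pack top label
    roi=ok&(X>.45)&(X<.7)&(Y>-.33)&(Y<-.08)
    yel=(hsv[...,0]>20)&(hsv[...,0]<33)&(hsv[...,1]>150)
    rect(yel&roi,'tray'); rect(yel&roi&(Z>.03),'rim');
    o=ok&(X>.35)&(X<.68)
    grn=o&(hsv[...,0]>45)&(hsv[...,0]<85)&(hsv[...,1]>120)
    q=P[grn];print('lamp med',np.median(q,0).round(4))
```

```text
top0 Gplate d 1166 [537.2 324.7] [146.3 214.9] 76.5 z [0.0032 0.0279 0.0355]
top0 Gall d 3432 [538. 330.] [157.3 214.7] 77.0 z [0.0197 0.0789 0.1601]
top0 Rplate d 694 [533.7 -29.1] [151.5 116.9] 85.8 z [0.0004 0.0281 0.036 ]
top0 Rall d 3125 [579.2 -32.4] [151.8 210.3] 86.1 z [0.0203 0.0784 0.1603]
top0 tray 2779 [ 587.6 -256.6] [162.  177.9] 86.6 z [-0.0005  0.0055  0.0368]
top0 rim 46 [ 675.2 -248.2] [70.   3.3] 87.6 z [0.0194 0.0315 0.0423]
lamp med [ 0.5694 -0.5907  0.0638]
scene0 Gplate d 880 [546.3 333.5] [168.  207.9] 76.4 z [0.0147 0.0285 0.0341]
scene0 Gall d 3077 [542.4 381. ] [261.1 237.7] 76.5 z [0.0183 0.0774 0.1576]
scene0 Rplate d 1012 [581.6 -42.5] [133.1 204.7] 89.3 z [0.0209 0.0291 0.033 ]
scene0 Rall d 3718 [587.6   0.8] [211.6 205.5] 86.1 z [0.0242 0.087  0.1588]
scene0 tray 3720 [ 590.9 -256.7] [155.6 177.5] 87.1 z [0.0017 0.0052 0.0347]
scene0 rim 131 [ 678.6 -257. ] [141.5   2.2] 87.1 z [0.0103 0.0282 0.041 ]
lamp med [0.5427 0.3229 0.1509]
```

```bash
cat >> h.py <<'E'
from scipy.spatial.transform import Rotation as Ro
def cur():
    o=observe(); return np.array(o['tool_pos']),Ro.from_euler('xyz',o['tool_rot']),o
def seg(p0,R0,p1,R1,vmax=.039,wmax=.115,n=None):
    """constant row repeated n times taking (p0,R0)->(p1,R1); returns row,n"""
    D=(R0.inv()*R1).as_rotvec(); t=R0.inv().apply(p1-p0)
    n0=n or int(max(1,np.ceil(max(np.linalg.norm(t)/vmax,np.linalg.norm(D)/wmax))))
    for n in range(n0,n0+30):
        w=D/n; S=sum(Ro.from_rotvec(w*k).as_matrix() for k in range(n)); s=np.linalg.solve(S,t)
        if np.abs(s).max()<.0415 and np.linalg.norm(s)<.0415: break
    return np.r_[s,w],n
def path(*wps,show=True):
    p,R,o=cur()
    for q in wps:
        p1,R1=q; row,n=seg(p,R,np.array(p1),R1); rr=row.round(4)
        for _ in range(n): p=p+R.apply(rr[:3]); R=R*Ro.from_rotvec(rr[3:])
        print(n,'x',rr.tolist(),'->',p.round(4),np.degrees(R.as_euler('xyz')).round(1))
YAW=np.radians(-13.3); C0=np.array([.539,.329,0.])
def ch():
    Rz=Ro.from_euler('z',YAW); a=Rz.apply([-.5,0,.8660254]); yv=Rz.apply([.8660254,0,.5]); xv=np.cross(yv,-a)
    return Rz,a,Ro.from_matrix(np.stack([xv,yv,-a],1))
def mouth():
    return C0+ch()[0].apply([-.045,0,.137])
E
python3 - <<'E'
from h import *
Rz,a,Rt=ch(); M=mouth(); th=Rz.apply([.866,0,.5])
print(M,a)
p,R,o=cur()
top=M+.02*a-.002*th
path(([.2,-.48,.36],R),([.45,-.10,.40],R),(top+.12*a,Rt))
E
```

```text
[0.49520695 0.33935224 0.137     ] [-0.48658944  0.11502487  0.8660254 ]
4 x [0.0172, -0.0024, -0.0334, 0.0, 0.0, 0.0] -> [ 0.1999 -0.4799  0.3598] [-179.9   -0.    15. ]
12 x [0.0283, -0.0252, -0.0033, 0.0, 0.0, 0.0] -> [ 0.4496 -0.0999  0.3998] [-179.9   -0.    15. ]
13 x [0.0227, -0.0304, 0.0051, -0.0363, 0.0216, -0.0809] -> [0.4252 0.3554 0.2575] [150.   -0.   76.7]
```

{"op": "send_rows", "data": {
  "series": [
    [0.0172, -0.0024, -0.0334, 0, 0, 0, 1],
    [0.0172, -0.0024, -0.0334, 0, 0, 0, 1],
    [0.0172, -0.0024, -0.0334, 0, 0, 0, 1],
    [0.0172, -0.0024, -0.0334, 0, 0, 0, 1],
    [0.0283, -0.0252, -0.0033, 0, 0, 0, 1]
  ],
  "newtons": 20
}}

```text
time: 0.57
tool_pos: [0.2213, -0.4521, 0.3689]
tool_rot: [3.131, 0.0, 0.26]
contact_force: [0.1, 0.9, 0.4]
opening: 0.0629
```

{"op": "send_rows", "data": {
  "series": [
    [0.0283, -0.0252, -0.0033, 0, 0, 0, 1],
    [0.0283, -0.0252, -0.0033, 0, 0, 0, 1],
    [0.0283, -0.0252, -0.0033, 0, 0, 0, 1],
    [0.0283, -0.0252, -0.0033, 0, 0, 0, 1],
    [0.0283, -0.0252, -0.0033, 0, 0, 0, 1]
  ]
}}

```text
time: 0.98
tool_pos: [0.3252, -0.2883, 0.3801]
tool_rot: [-3.141, 0.0, 0.261]
contact_force: [0.9, -0.6, 0.0]
opening: 0.0299
```

{"op": "send_rows", "data": {
  "series": [
    [0.0283, -0.0252, -0.0033, 0, 0, 0, 1],
    [0.0283, -0.0252, -0.0033, 0, 0, 0, 1],
    [0.0283, -0.0252, -0.0033, 0, 0, 0, 1],
    [0.0283, -0.0252, -0.0033, 0, 0, 0, 1],
    [0.0283, -0.0252, -0.0033, 0, 0, 0, 1]
  ]
}}

```text
time: 1.4
tool_pos: [0.4293, -0.1298, 0.3967]
tool_rot: [3.141, 0.0, 0.262]
contact_force: [0.4, -1.0, 0.7]
opening: 0.0007
```

{"op": "send_rows", "data": {
  "series": [
    [0.0283, -0.0252, -0.0033, 0, 0, 0, 1],
    [0, 0, 0, 0, 0, 0, 1]
  ]
}}

```text
time: 1.57
tool_pos: [0.452, -0.0949, 0.4]
tool_rot: [-3.14, -0.002, 0.268]
contact_force: [-0.3, 0.4, -0.6]
opening: 0.0003
```

Tracking is good. Next I swing over to the green charger.

{"op": "send_rows", "data": {
  "series": [
    [0.0227, -0.0304, 0.0051, -0.0363, 0.0216, -0.0809, 1],
    [0.0227, -0.0304, 0.0051, -0.0363, 0.0216, -0.0809, 1],
    [0.0227, -0.0304, 0.0051, -0.0363, 0.0216, -0.0809, 1],
    [0.0227, -0.0304, 0.0051, -0.0363, 0.0216, -0.0809, 1],
    [0.0227, -0.0304, 0.0051, -0.0363, 0.0216, -0.0809, 1]
  ]
}}

```text
time: 1.98
tool_pos: [0.4927, 0.0839, 0.3663]
tool_rot: [2.941, -0.069, 0.678]
contact_force: [0.8, -0.4, 0.2]
opening: 0.0006
```

{"op": "send_rows", "data": {
  "series": [
    [0.0227, -0.0304, 0.0051, -0.0363, 0.0216, -0.0809, 1],
    [0.0227, -0.0304, 0.0051, -0.0363, 0.0216, -0.0809, 1],
    [0.0227, -0.0304, 0.0051, -0.0363, 0.0216, -0.0809, 1],
    [0.0227, -0.0304, 0.0051, -0.0363, 0.0216, -0.0809, 1],
    [0, 0, 0, 0, 0, 0, 1]
  ]
}}

```text
time: 2.4
tool_pos: [0.474, 0.2327, 0.3184]
tool_rot: [2.778, -0.057, 1.021]
contact_force: [0.2, -1.2, -1.7]
opening: 0.0003
```

Run:
```python
from h import *
Rz,a,Rt=ch(); M=mouth(); th=Rz.apply([.866,0,.5])
top=M+.02*a-.002*th
path((top+.12*a,Rt))
d=grab('wrist','w1'); print(observe()['qpos'])
```

```text
4 x [0.0223, -0.0286, 0.0048, -0.0374, 0.0214, -0.0778] -> [0.4252 0.3558 0.2574] [150.   -0.   76.7]
[ 0.47364349  0.17319554  1.55368835 -0.30378837  1.18943883  1.12026516]
```

View pics/w1.png

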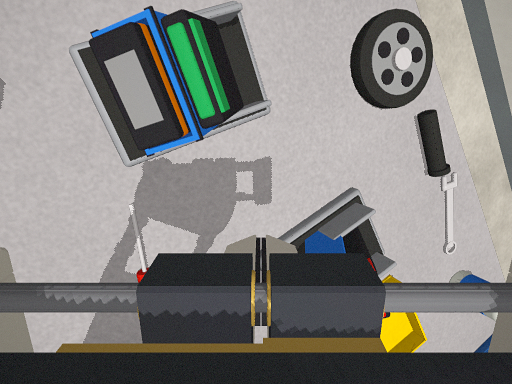

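The wrist view shows the whole green charger. The pack top with its grey label is at (135,90), the orange band at (165,85) and the green lamp at (195,70). It matches the description, so I refine the pose from it.

Run:
```python
from h import *
d=dict(np.load('pics/w1.npz')); P=cloud(d); ok=d['range_z']>0
Rz,a,Rt=ch(); M=mouth(); th=Rz.apply([.866,0,.5]); yv=Rz.apply([0,1,0])
Q=P-M; A=Q@a; H=Q@th; W=Q@yv
m=ok&(abs(H)<.04)&(abs(W)<.07)&(A>.012)&(A<.035)
q=np.stack([H[m],W[m]],1)*1000
r=cv2.minAreaRect(q.astype(np.float32)); print('packtop H,W',m.sum(),r,'A',np.percentile(A[m],[5,25,50,75,95])*1000)
print(np.percentile(q,[1,99],axis=0))
# tilt check
c=np.linalg.lstsq(np.c_[q,np.ones(len(q))],A[m]*1000,rcond=None)[0];print(c)
hsv=cv2.cvtColor(cv2.imread('pics/w1.png'),cv2.COLOR_BGR2HSV)
b=ok&(hsv[...,0]>100)&(hsv[...,0]<125)&(hsv[...,1]>140)&(abs(A)<.006)&(abs(H)<.05)&(abs(W)<.08)
q=np.stack([H[b],W[b]],1)*1000; print('rim',cv2.minAreaRect(q.astype(np.float32)),np.median(A[b])*1000)
pl=ok&(P[...,2]>.018)&(P[...,2]<.034)&(np.linalg.norm(P[...,:2]-C0[:2],axis=-1)<.16)
q=(P[pl][:,:2]-C0[:2])*1000; print('plate',cv2.minAreaRect(q.astype(np.float32)),np.median(P[pl][:,2]))
```

```text
packtop H,W 6278 ((-5.65455436706543, -1.1571617126464844), (100.19263458251953, 45.581241607666016), 89.76164245605469) A [17.72894606 22.49996591 23.18704972 23.73291089 24.48483603]
[[-26.93914604 -49.76505793]
 [ 16.79131394  47.18017953]]
[-6.45777981e-02 -1.71335070e-03  2.25018638e+01]
rim ((-3.5347118377685547, -1.4370346069335938), (63.23457717895508, 118.01207733154297), 0.21808092296123505) 1.8314460244953163
plate ((-0.0726470947265625, -1.3590545654296875), (150.23886108398438, 214.9452362060547), 76.52412414550781) 0.028844182785661032
```

Run:
```python
from h import *
Rz,a,Rt=ch(); M=mouth(); th=Rz.apply([.866,0,.5]); yv=Rz.apply([0,1,0])
for t in ['w1','top0','scene0']:
    d=dict(np.load(f'pics/{t}.npz')); P=cloud(d); ok=d['range_z']>0
    Q=P-M; A=Q@a; H=Q@th; W=Q@yv
    hsv=cv2.cvtColor(cv2.imread(f'pics/{t}.png'),cv2.COLOR_BGR2HSV)
    m=ok&(abs(H)<.04)&(abs(W)<.07)&(A>.012)&(A<.035); 
    q=np.stack([H[m],W[m]],1)*1000; r=cv2.minAreaRect(q.astype(np.float32)); print(t,'pack',m.sum(),np.round(r[0],1),np.round(r[1],1),np.median(A[m]))
    lab=m&(hsv[...,1]<45)&(hsv[...,2]>70); 
    q=np.stack([H[lab],W[lab]],1)*1000;r=cv2.minAreaRect(q.astype(np.float32)); print(t,'label',lab.sum(),np.round(r[0],1),np.round(r[1],1),np.median(A[lab]),np.median(q,0))
    tb=ok&(abs(P[...,2])<.012)&(np.linalg.norm(P[...,:2]-C0[:2],axis=-1)<.25); print('table z',np.median(P[...,2][tb]))
```

```text
w1 pack 6278 [-5.7 -1.2] [100.2  45.6] 0.023187049724995194
w1 label 2461 [-6.7  8.1] [35.4 82.4] 0.023620084693442622 [-5.59282246  0.15825906]
table z -0.0003422025050556221
top0 pack 544 [-4.5 -1.1] [ 47.9 101.3] 0.022708755603230178
top0 label 214 [-4.2  8.9] [35.6 78.7] 0.023873264610587672 [-4.15526529 -0.57301359]
table z 0.00016869123385065965
scene0 pack 273 [-4.5 -1.4] [102.   50.9] 0.02338721961868396
scene0 label 80 [-10.2  -0.4] [106.7  42. ] 0.024437845310611165 [-8.83681016  0.70436343]
table z 0.0007824937865708037
```

All three views put the pack top about 3.5 mm nearer the robot in the charger's frame than my plate estimate did. Its size reads 100 x 46 mm, as expected. I'm shifting the frame to match.

```bash
cat >> h.py <<'E'
C0=C0+Ro.from_euler('z',YAW).apply([-.0035,-.0012,0])
E
python3 - <<'E'
from h import *
Rz,a,Rt=ch(); M=mouth(); th=Rz.apply([.866,0,.5])
path((M-.002*th+.062*a,Rt))
E
```

```text
5 x [0.0188, -0.0226, 0.0192, -0.0297, 0.0174, -0.0631] -> [0.4596 0.3463 0.1894] [150.    0.   76.7]
```

{"op": "send_rows", "data": {
  "series": [
    [0.0188, -0.0226, 0.0192, -0.0297, 0.0174, -0.0631, 1],
    [0.0188, -0.0226, 0.0192, -0.0297, 0.0174, -0.0631, 1],
    [0.0188, -0.0226, 0.0192, -0.0297, 0.0174, -0.0631, 1],
    [0.0188, -0.0226, 0.0192, -0.0297, 0.0174, -0.0631, 1],
    [0.0188, -0.0226, 0.0192, -0.0297, 0.0174, -0.0631, 1]
  ]
}}

```text
time: 2.87
tool_pos: [0.4642, 0.3439, 0.1913]
tool_rot: [2.613, -0.003, 1.332]
contact_force: [-0.5, 0.1, 0.4]
opening: 0.0004
```

{"op": "send_rows", "data": {
  "series": [
    [0, 0, 0, 0, 0, 0, 1],
    [0, 0, 0, 0, 0, 0, 1]
  ]
}}

```text
time: 3.03
tool_pos: [0.4631, 0.3429, 0.1904]
tool_rot: [2.617, 0.001, 1.331]
contact_force: [0.5, 0.0, 0.8]
opening: 0.0006
```

```bash
cat >> h.py <<'E'
def rel():
    Rz,a,Rt=ch(); M=mouth(); th=Rz.apply([.866,0,.5]); p,R,o=cur(); Q=p-M
    print('A %.1f H %.1f W %.1f mm'%(1000*Q@a,1000*Q@th,1000*Q@Rz.apply([0,1,0])),'roterr',(R.inv()*Rt).as_rotvec().round(3),'F',np.round(o['contact_force'],1),'F.a %.1f'%(np.array(o['contact_force'])@a),'t',o['time'],'open',o['opening'])
E
python3 - <<'E'
from h import *
rel(); grab('scene','s2')
Rz,a,Rt=ch(); M=mouth(); th=Rz.apply([.866,0,.5])
path((M-.002*th+.03*a,Rt))
s=cv2.imread('pics/s2.png'); cv2.imwrite('pics/s2c.png',cv2.resize(s[60:220,230:400],None,fx=3.5,fy=3.5,interpolation=cv2.INTER_CUBIC))
E
```

```text
A 60.5 H 1.9 W -2.7 mm roterr [ 0.001  0.005 -0.007] F [0.5 0.  0.8] F.a 0.5 t 3.0333 open 0.0006290392770060523
1 x [0.0025, -0.0059, 0.0315, 0.0034, 0.0029, -0.009] -> [0.4752 0.3429 0.162 ] [150.   -0.   76.7]
```

View pics/s2c.png

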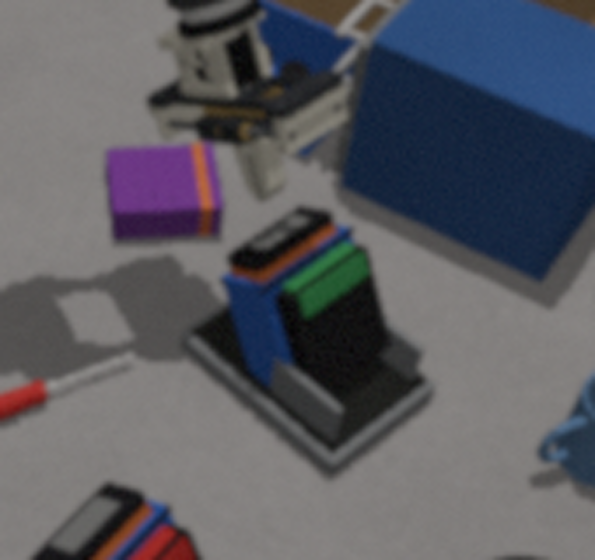

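The shut fingertips point along the slope onto the pack top, and the pack is still latched. I approach, then press in small steps.

{"op": "send_rows", "data": {
  "series": [
    [0.0025, -0.0059, 0.0315, 0.0034, 0.0029, -0.009, 1],
    [0, 0, 0, 0, 0, 0, 1]
  ]
}}

```text
time: 3.25
tool_pos: [0.4756, 0.3416, 0.16]
tool_rot: [2.619, 0.001, 1.337]
contact_force: [-1.0, -1.8, -0.3]
opening: 0.0001
```

{"op": "send_rows", "data": {
  "series": [
    [0, 0, 0.004, 0, 0, 0, 1],
    [0, 0, 0.004, 0, 0, 0, 1],
    [0, 0, 0.004, 0, 0, 0, 1],
    [0, 0, 0, 0, 0, 0, 1]
  ]
}}

```text
time: 3.58
tool_pos: [0.4813, 0.3421, 0.1531]
tool_rot: [2.615, -0.002, 1.34]
contact_force: [-0.3, -1.1, 4.6]
opening: -0.0001
```

```bash
python3 -c "
from h import *
rel()"
```

```text
A 19.3 H -1.2 W 0.7 mm roterr [ 0.003 -0.002 -0.   ] F [-0.3 -1.1  4.6] F.a 4.0 t 3.5833 open -0.00011721364581475846
```

{"op": "send_rows", "data": {
  "series": [
    [0, 0, 0.004, 0, 0, 0, 1],
    [0, 0, 0.004, 0, 0, 0, 1],
    [0, 0, 0, 0, 0, 0, 1]
  ]
}}

```text
time: 3.83
tool_pos: [0.485, 0.3413, 0.1464]
tool_rot: [2.615, -0.002, 1.34]
contact_force: [-1.3, -1.7, 5.4]
opening: 0.0004
```

```bash
python3 -c "
from h import *
rel()"
```

```text
A 11.6 H -1.2 W 0.7 mm roterr [ 0.003 -0.002  0.   ] F [-1.3 -1.7  5.4] F.a 5.1 t 3.8333 open 0.0004180182707006527
```

{"op": "send_rows", "data": {
  "series": [
    [0, 0, 0.003, 0, 0, 0, 1],
    [0, 0, 0.002, 0, 0, 0, 1],
    [0, 0, 0, 0, 0, 0, 1]
  ]
}}

```text
time: 4.08
tool_pos: [0.4872, 0.3408, 0.1426]
tool_rot: [2.615, -0.002, 1.34]
contact_force: [-3.9, -2.6, 8.3]
opening: 0.0005
```

```bash
python3 -c "
from h import *
rel()"
```

```text
A 7.2 H -1.2 W 0.8 mm roterr [ 0.003 -0.003 -0.   ] F [-3.9 -2.6  8.3] F.a 8.8 t 4.0833 open 0.0004762000467105626
```

Spring force is 8.8 N, close to the stop. One more small push should show the hard stop.

{"op": "send_rows", "data": {
  "series": [
    [0, 0, 0.0015, 0, 0, 0, 1],
    [0, 0, 0, 0, 0, 0, 1]
  ]
}}

```text
time: 4.25
tool_pos: [0.4875, 0.3408, 0.1423]
tool_rot: [2.615, -0.003, 1.34]
contact_force: [-11.5, -3.0, 15.9]
opening: 0.0008
```

```bash
python3 -c "
from h import *
rel()"
```

```text
A 6.8 H -1.2 W 0.9 mm roterr [ 0.003 -0.003 -0.   ] F [-11.5  -3.   15.9] F.a 19.0 t 4.25 open 0.0007520314259642927
```

It has hit the bottom stop (force jumps to 19 N with no further travel). I withdraw along the axis.

{"op": "send_rows", "data": {
  "series": [
    [0, 0, -0.01, 0, 0, 0, 1],
    [0, 0, -0.01, 0, 0, 0, 1],
    [0, 0, -0.01, 0, 0, 0, 1],
    [0, 0, -0.01, 0, 0, 0, 1],
    [0, 0, -0.015, 0, 0, 0, 1]
  ]
}}

```text
time: 4.67
tool_pos: [0.4599, 0.3469, 0.1866]
tool_rot: [2.619, -0.0, 1.341]
contact_force: [0.0, -0.1, 0.1]
opening: 0.0003
```

{"op": "send_rows", "data": {
  "series": [
    [0, 0, -0.02, 0, 0, 0, 1],
    [0, 0, -0.025, 0, 0, 0, 1],
    [0, 0, -0.025, 0, 0, 0, 0.3],
    [0, 0, -0.025, 0, 0, 0, 0],
    [0, 0, 0, 0, 0, 0, 0]
  ]
}}

```text
time: 5.08
tool_pos: [0.4135, 0.3599, 0.2737]
tool_rot: [2.614, -0.008, 1.343]
contact_force: [-0.6, 0.8, 0.3]
opening: 0.0159
```

Run:
```python
from h import *
rel(); grab('scene','s3')
s=cv2.imread('pics/s3.png'); cv2.imwrite('pics/s3c.png',cv2.resize(s[60:220,230:400],None,fx=3.5,fy=3.5,interpolation=cv2.INTER_CUBIC))
w=grab('wrist','w3'); t=grab('top','t3')
Rz,a,Rt=ch(); M=mouth(); th=Rz.apply([.866,0,.5]); yv=Rz.apply([0,1,0])
for t in ['w3','t3','s3']:
    d=dict(np.load(f'pics/{t}.npz')); P=cloud(d); ok=d['range_z']>0
    Q=P-M; A=Q@a; H=Q@th; W=Q@yv
    m=ok&(abs(H)<.032)&(abs(W)<.06)&(A>.015)&(A<.075); 
    if m.sum()<20: continue
    q=np.stack([H[m],W[m]],1)*1000; r=cv2.minAreaRect(q.astype(np.float32)); print(t,'pack',m.sum(),np.round(r[0],1),np.round(r[1],1),np.median(A[m]))
```

```text
A 158.8 H -1.5 W 2.4 mm roterr [ 0.004 -0.009 -0.   ] F [-0.6  0.8  0.3] F.a 0.6 t 5.0833 open 0.015941649406596037
w3 pack 5912 [-3.1  0.4] [100.2  45.1] 0.052175599891111965
t3 pack 665 [-0.9  0.3] [101.6  48.6] 0.05035317110985031
s3 pack 508 [ 0.3 -1.3] [105.1  48.2] 0.04299808086763925
```

View pics/s3c.png

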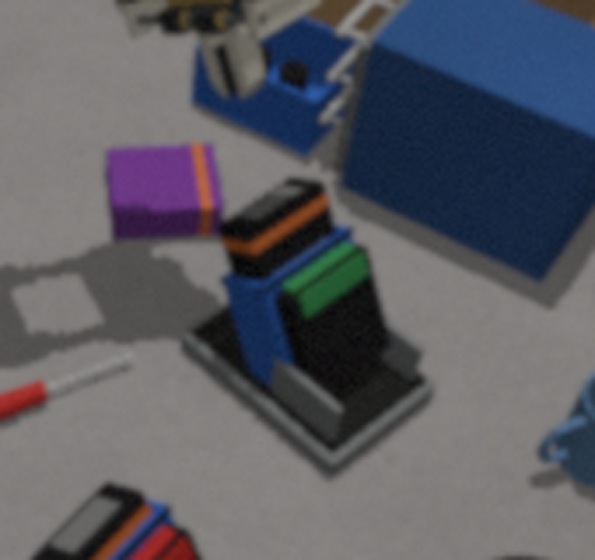

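View pics/w3.png

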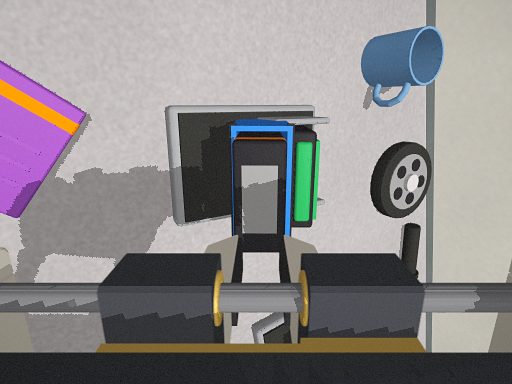

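It has popped up: the top is 52 mm proud at wrist pixel (262,185). I wait while the fingers open, then check again that it stays up.

{"op": "send_rows", "data": {
  "series": [
    [0, 0, 0, 0, 0, 0, 0],
    [0, 0, 0, 0, 0, 0, 0],
    [0, 0, 0, 0, 0, 0, 0],
    [0, 0, 0, 0, 0, 0, 0],
    [0, 0, 0, 0, 0, 0, 0]
  ]
}}

```text
time: 5.65
tool_pos: [0.4142, 0.3576, 0.268]
tool_rot: [2.618, 0.0, 1.341]
contact_force: [-0.1, -1.7, -0.2]
opening: 0.0613
```

{"op": "send_rows", "data": {
  "series": [
    [0, 0, 0, 0, 0, 0, 0],
    [0, 0, 0, 0, 0, 0, 0],
    [0, 0, 0, 0, 0, 0, 0],
    [0, 0, 0, 0, 0, 0, 0],
    [0, 0, 0, 0, 0, 0, 0]
  ]
}}

```text
time: 6.07
tool_pos: [0.4141, 0.3578, 0.2685]
tool_rot: [2.618, -0.0, 1.341]
contact_force: [0.6, 0.2, 0.3]
opening: 0.0908
```

Run:
```python
from h import *
rel(); grab('wrist','w4')
Rz,a,Rt=ch(); M=mouth(); th=Rz.apply([.866,0,.5]); yv=Rz.apply([0,1,0])
for t in ['w4']:
    d=dict(np.load(f'pics/{t}.npz')); P=cloud(d); ok=d['range_z']>0
    Q=P-M; A=Q@a; H=Q@th; W=Q@yv
    m=ok&(abs(H)<.032)&(abs(W)<.06)&(A>.03)&(A<.075); 
    q=np.stack([H[m],W[m]],1)*1000; r=cv2.minAreaRect(q.astype(np.float32)); print(t,'pack',m.sum(),np.round(r[0],1),np.round(r[1],1),np.median(A[m]))
# grasp: tcp at A=.052-.046
path((M-.003*th+.0*yv+.08*a,Rt),(M-.003*th+.0*yv+.006*a,Rt))
```

```text
A 153.7 H -3.2 W 0.5 mm roterr [ 0.    -0.002  0.002] F [0.6 0.2 0.3] F.a -0.0 t 6.0667 open 0.0907570948434246
w4 pack 6154 [-3.   0.7] [99.7 45.2] 0.05219925572413228
2 x [-0.0003, 0.0001, 0.0368, 0.0001, -0.0008, 0.0009] -> [0.45   0.3488 0.2048] [150.   -0.   76.7]
2 x [-0.0, 0.0, 0.037, -0.0, 0.0, -0.0] -> [0.486  0.3403 0.1407] [150.   -0.   76.7]
```

It is still up at 52.2 mm. I go down astride it and grip.

{"op": "send_rows", "data": {
  "series": [
    [0, 0, 0.0368, 0, 0, 0, 0],
    [0, 0, 0.0368, 0, 0, 0, 0],
    [0, 0, 0.03, 0, 0, 0, 0],
    [0, 0, 0.025, 0, 0, 0, 0],
    [0, 0, 0.018, 0, 0, 0, 0]
  ]
}}

```text
time: 6.53
tool_pos: [0.4858, 0.3403, 0.1391]
tool_rot: [2.62, 0.001, 1.34]
contact_force: [-0.2, -1.0, 0.3]
opening: 0.0917
```

```bash
python3 -c "
from h import *
rel()"
```

```text
A 4.7 H -4.0 W -0.1 mm roterr [-0.002  0.     0.002] F [-0.2 -1.   0.3] F.a 0.2 t 6.5333 open 0.09166187126522966
```

{"op": "send_rows", "data": {
  "series": [
    [0, 0, 0, 0, 0, 0, 1],
    [0, 0, 0, 0, 0, 0, 1],
    [0, 0, 0, 0, 0, 0, 1],
    [0, 0, 0, 0, 0, 0, 1],
    [0, 0, 0, 0, 0, 0, 1]
  ],
  "newtons": 30
}}

```text
time: 6.95
tool_pos: [0.4855, 0.342, 0.143]
tool_rot: [2.616, -0.002, 1.342]
contact_force: [-0.1, -0.0, 0.4]
opening: 0.063
```

{"op": "send_rows", "data": {
  "series": [
    [0, 0, 0, 0, 0, 0, 1],
    [0, 0, 0, 0, 0, 0, 1],
    [0, 0, 0, 0, 0, 0, 1],
    [0, 0, 0, 0, 0, 0, 1],
    [0, 0, 0, 0, 0, 0, 1]
  ]
}}

```text
time: 7.37
tool_pos: [0.4855, 0.3414, 0.1421]
tool_rot: [2.617, -0.001, 1.341]
contact_force: [-2.7, -0.1, 5.1]
opening: 0.0448
```

```bash
python3 -c "
from h import *
rel();grab('wrist','w5')"
```

```text
A 7.6 H -3.0 W 1.0 mm roterr [ 0.001 -0.002  0.001] F [-2.7 -0.1  5.1] F.a 5.7 t 7.3667 open 0.044773154177759254
```

View pics/w5.png

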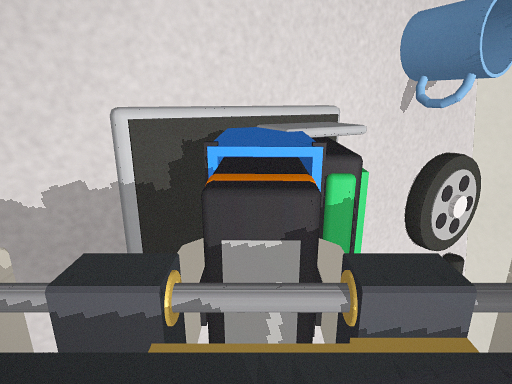

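The picture shows the fingers closed on both sides of the pack at (262,250), with the opening at 44.8 mm matching its 45 mm thickness. I draw it out along the axis.

{"op": "send_rows", "data": {
  "series": [
    [0, 0, -0.006, 0, 0, 0, 1],
    [0, 0, -0.012, 0, 0, 0, 1],
    [0, 0, -0.015, 0, 0, 0, 1],
    [0, 0, -0.02, 0, 0, 0, 1],
    [0, 0, -0.02, 0, 0, 0, 1]
  ],
  "newtons": 40
}}

```text
time: 7.83
tool_pos: [0.45, 0.3487, 0.2045]
tool_rot: [2.619, 0.002, 1.34]
contact_force: [0.9, -0.1, -3.5]
opening: 0.0449
```

{"op": "send_rows", "data": {
  "series": [
    [0, 0, -0.02, 0, 0, 0, 1],
    [0, 0, -0.02, 0, 0, 0, 1],
    [0, 0, -0.02, 0, 0, 0, 1],
    [0, 0, -0.02, 0, 0, 0, 1],
    [0, 0, 0, 0, 0, 0, 1]
  ]
}}

```text
time: 8.25
tool_pos: [0.4102, 0.3597, 0.2766]
tool_rot: [2.617, -0.004, 1.342]
contact_force: [0.5, 0.2, -3.2]
opening: 0.0452
```

Run:
```python
from h import *
rel(); p,R,o=cur(); print(p,o['qpos'].round(2))
s=grab('scene','s6'); s=cv2.imread('pics/s6.png'); cv2.imwrite('pics/s6c.png',cv2.resize(s[20:220,200:400],None,fx=3,fy=3))
T=Ro.from_euler('xyz',[np.pi,0,np.radians(86.9)])
path((p+[-.01,0,.05],R),([.46,.05,.35],T),([.589,-.257,.3],T),([.589,-.257,.10],T))
```

```text
A 162.8 H -2.9 W 1.4 mm roterr [ 0.001 -0.005  0.001] F [ 0.5  0.2 -3.2] F.a -3.0 t 8.25 open 0.04523582874801835
[0.41016213 0.35965444 0.27655478] [ 0.83  0.23  1.66 -0.53  1.04  1.29]
2 x [-0.0008, 0.0086, -0.025, -0.0004, 0.0008, 0.0004] -> [0.4002 0.3597 0.3266] [149.9  -0.2  76.9]
9 x [-0.0331, 0.0121, 0.0011, 0.0582, 0.0047, -0.0191] -> [0.4601 0.0499 0.3498] [-180.    -0.    86.9]
9 x [-0.0333, 0.0161, 0.0055, -0.0, -0.0, 0.0] -> [ 0.5887 -0.2571  0.3002] [-180.    -0.    86.9]
6 x [0.0, 0.0001, 0.0334, -0.0, -0.0, 0.0001] -> [ 0.5893 -0.2571  0.0998] [-180.    -0.    86.9]
```

View pics/s6c.png

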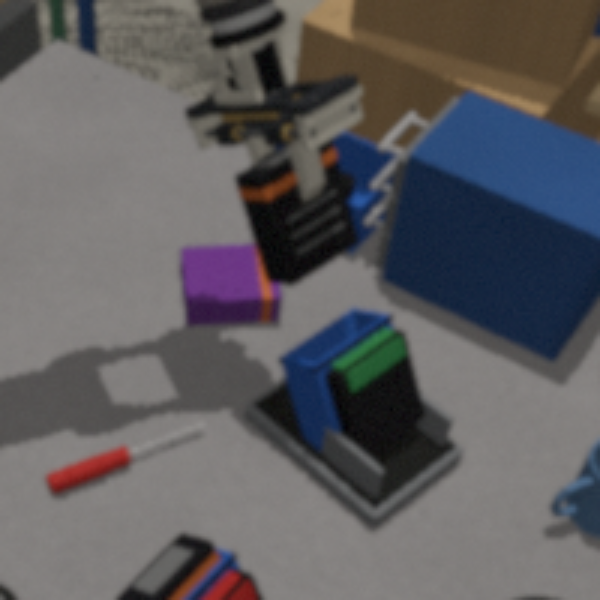

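The pack is clear of the well and held. I carry it over at height.

{"op": "send_rows", "data": {
  "series": [
    [0, 0.0086, -0.025, 0, 0, 0, 1],
    [0, 0.0086, -0.025, 0, 0, 0, 1],
    [-0.0166, 0.006, 0.0005, 0.0291, 0.0024, -0.0096, 1],
    [-0.0166, 0.006, 0.0005, 0.0291, 0.0024, -0.0096, 1],
    [-0.0331, 0.0121, 0.0011, 0.0582, 0.0047, -0.0191, 1]
  ]
}}

```text
time: 8.72
tool_pos: [0.4074, 0.2922, 0.3327]
tool_rot: [2.74, 0.011, 1.384]
contact_force: [0.9, -0.6, -4.2]
opening: 0.0446
```

{"op": "send_rows", "data": {
  "series": [
    [-0.0331, 0.0121, 0.0011, 0.0582, 0.0047, -0.0191, 1],
    [-0.0331, 0.0121, 0.0011, 0.0582, 0.0047, -0.0191, 1],
    [-0.0331, 0.0121, 0.0011, 0.0582, 0.0047, -0.0191, 1],
    [-0.0331, 0.0121, 0.0011, 0.0582, 0.0047, -0.0191, 1],
    [-0.0331, 0.0121, 0.0011, 0.0582, 0.0047, -0.0191, 1]
  ]
}}

```text
time: 9.13
tool_pos: [0.4418, 0.1167, 0.3482]
tool_rot: [3.031, 0.01, 1.478]
contact_force: [1.6, -0.0, -3.6]
opening: 0.0447
```

{"op": "send_rows", "data": {
  "series": [
    [-0.0331, 0.0121, 0.0011, 0.0582, 0.0047, -0.0191, 1],
    [-0.0331, 0.0121, 0.0011, 0.0582, 0.0047, -0.0191, 1],
    [0, 0, 0, 0, 0, 0, 1]
  ]
}}

```text
time: 9.38
tool_pos: [0.4631, 0.044, 0.3469]
tool_rot: [-3.134, 0.007, 1.509]
contact_force: [-0.7, -0.1, -4.7]
opening: 0.0449
```

Run:
```python
from h import *
p,R,o=cur(); print(p,o['tool_rot'],o['opening'],o['contact_force'])
T=Ro.from_euler('xyz',[np.pi,0,np.radians(86.9)])
path(([.589,-.257,.3],T),([.589,-.257,.10],T))
```

```text
[0.46307869 0.0439932  0.34693856] [-3.13376551  0.00655797  1.50867659] 0.04493087603514292 [-0.66395234 -0.1223101  -4.68466907]
9 x [-0.0325, 0.0159, 0.0053, -0.0009, 0.0007, -0.0009] -> [ 0.5886 -0.2565  0.2997] [180.    0.   86.9]
6 x [-0.0001, 0.0001, 0.0333, 0.0, 0.0, 0.0] -> [ 0.5892 -0.2572  0.0999] [180.    0.   86.9]
```

{"op": "send_rows", "data": {
  "series": [
    [-0.0325, 0.0159, 0.0053, -0.0009, 0.0007, -0.0009, 1],
    [-0.0325, 0.0159, 0.0053, -0.0009, 0.0007, -0.0009, 1],
    [-0.0325, 0.0159, 0.0053, -0.0009, 0.0007, -0.0009, 1],
    [-0.0325, 0.0159, 0.0053, -0.0009, 0.0007, -0.0009, 1],
    [-0.0325, 0.0159, 0.0053, -0.0009, 0.0007, -0.0009, 1]
  ]
}}

```text
time: 9.8
tool_pos: [0.5317, -0.1177, 0.3212]
tool_rot: [-3.141, -0.001, 1.52]
contact_force: [0.6, -0.3, -4.9]
opening: 0.0448
```

{"op": "send_rows", "data": {
  "series": [
    [-0.0325, 0.0159, 0.0053, -0.0009, 0.0007, -0.0009, 1],
    [-0.0325, 0.0159, 0.0053, -0.0009, 0.0007, -0.0009, 1],
    [-0.0325, 0.0159, 0.0053, -0.0009, 0.0007, -0.0009, 1],
    [-0.0325, 0.0159, 0.0053, -0.0009, 0.0007, -0.0009, 1],
    [0, 0, 0, 0, 0, 0, 1]
  ]
}}

```text
time: 10.22
tool_pos: [0.589, -0.2551, 0.2962]
tool_rot: [3.142, -0.003, 1.518]
contact_force: [-1.5, 0.9, -5.1]
opening: 0.0446
```

Run:
```python
from h import *
p,R,o=cur(); print(p,o['tool_rot'],o['opening'],o['contact_force'])
for n in ['top','wrist','scene']: grab(n,n+'7')
d=dict(np.load('pics/scene7.npz')); P=cloud(d); ok=d['range_z']>0
m=ok&(np.hypot(P[...,0]-p[0],P[...,1]-p[1])<.09)&(P[...,2]>.1)&(P[...,2]<.36)
print('lowest', np.percentile(P[m][:,2],[0,.5,2]), P[m&(P[...,2]<.25)].mean(0))
T=Ro.from_euler('xyz',[np.pi,0,np.radians(86.9)])
path(([.589,-.257,.12],T))
s=cv2.imread('pics/scene7.png'); cv2.imwrite('pics/s7c.png',cv2.resize(s[120:360,130:330],None,fx=2.5,fy=2.5))
```

```text
[ 0.58900924 -0.25507829  0.29617077] [ 3.14156189e+00 -3.03018283e-03  1.51796875e+00] 0.04459777031960086 [-1.48982978  0.91845607 -5.06892792]
lowest [0.22441995 0.22718174 0.2290897 ] [ 0.60259823 -0.28320373  0.23823214]
5 x [-0.0018, 0.0002, 0.036, 0.0005, -0.0011, 0.0012] -> [ 0.5892 -0.2571  0.1199] [180.    0.   86.9]
```

View pics/s7c.png

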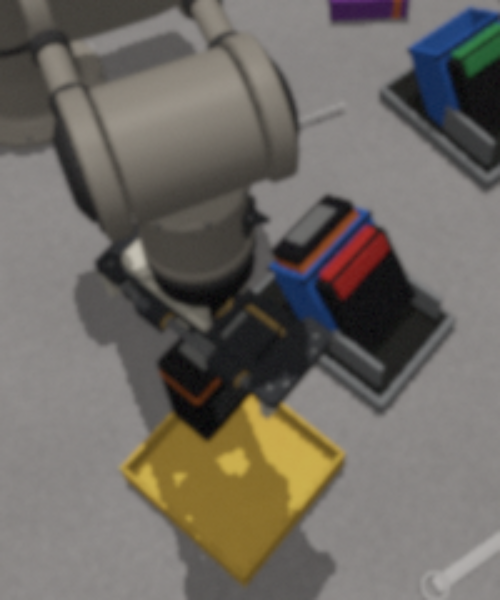

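View pics/wrist7.png

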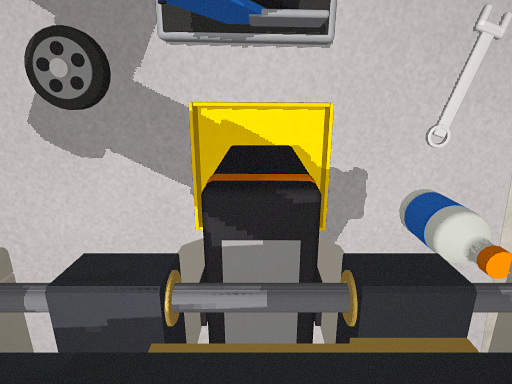

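The pack is held upright over the tray at (262,160). Its bottom is about 73 mm below the TCP, so touchdown should come at TCP z of about 0.078. I lower and creep in.

{"op": "send_rows", "data": {
  "series": [
    [-0.0018, 0, 0.036, 0.0005, -0.0011, 0.0012, 1],
    [0, 0, 0.036, 0, 0, 0, 1],
    [0, 0, 0.036, 0, 0, 0, 1],
    [0, 0, 0.036, 0, 0, 0, 1],
    [0, 0, 0.03, 0, 0, 0, 1]
  ]
}}

```text
time: 10.78
tool_pos: [0.5889, -0.2478, 0.1263]
tool_rot: [3.137, -0.003, 1.524]
contact_force: [0.6, 0.1, -5.3]
opening: 0.0445
```

{"op": "send_rows", "data": {
  "series": [
    [0, 0, 0.02, 0, 0, 0, 1],
    [0, 0, 0.012, 0, 0, 0, 1],
    [0, 0, 0, 0, 0, 0, 1]
  ]
}}

```text
time: 11.03
tool_pos: [0.5886, -0.2479, 0.0939]
tool_rot: [3.14, -0.005, 1.524]
contact_force: [-1.8, 0.2, -4.2]
opening: 0.0446
```

{"op": "send_rows", "data": {
  "series": [
    [0, 0, 0.003, 0, 0, 0, 1],
    [0, 0, 0.002, 0, 0, 0, 1],
    [0, 0, 0, 0, 0, 0, 1]
  ]
}}

```text
time: 11.28
tool_pos: [0.5909, -0.25, 0.0929]
tool_rot: [3.133, -0.001, 1.523]
contact_force: [-0.7, -0.1, -4.4]
opening: 0.0445
```

{"op": "send_rows", "data": {
  "series": [
    [0, 0, 0.003, 0, 0, 0, 1],
    [0, 0, 0.003, 0, 0, 0, 1],
    [0, 0, 0, 0, 0, 0, 1]
  ]
}}

```text
time: 11.53
tool_pos: [0.59, -0.2498, 0.0852]
tool_rot: [3.136, -0.002, 1.523]
contact_force: [0.3, 0.2, -4.1]
opening: 0.0448
```

{"op": "send_rows", "data": {
  "series": [
    [0, 0, 0.002, 0, 0, 0, 1],
    [0, 0, 0.002, 0, 0, 0, 1],
    [0, 0, 0, 0, 0, 0, 1]
  ]
}}

```text
time: 11.78
tool_pos: [0.5899, -0.2497, 0.0809]
tool_rot: [3.136, -0.003, 1.523]
contact_force: [0.3, 0.4, -3.8]
opening: 0.0445
```

{"op": "send_rows", "data": {
  "series": [
    [0, 0, 0.0015, 0, 0, 0, 1],
    [0, 0, 0.0015, 0, 0, 0, 1],
    [0, 0, 0, 0, 0, 0, 1]
  ]
}}

```text
time: 12.03
tool_pos: [0.5903, -0.25, 0.0801]
tool_rot: [3.135, -0.002, 1.523]
contact_force: [-3.5, 0.2, 7.9]
opening: 0.0451
```

{"op": "send_rows", "data": {
  "series": [
    [0, 0, 0.001, 0, 0, 0, 1],
    [0, 0, 0, 0, 0, 0, 1]
  ]
}}

```text
time: 12.2
tool_pos: [0.5903, -0.2501, 0.0801]
tool_rot: [3.134, -0.001, 1.523]
contact_force: [-4.8, 0.2, 12.2]
opening: 0.0448
```

It is in contact. I ease back 1.5 mm and check the picture before releasing.

{"op": "send_rows", "data": {
  "series": [
    [0, 0, -0.0015, 0, 0, 0, 1],
    [0, 0, 0, 0, 0, 0, 1]
  ]
}}

```text
time: 12.37
tool_pos: [0.5904, -0.2501, 0.0801]
tool_rot: [3.135, -0.001, 1.523]
contact_force: [-1.8, -0.3, 6.4]
opening: 0.0447
```

Run:
```python
from h import *
grab('wrist','w8'); print(observe()['contact_force'],observe()['tool_pos'])
```

```text
[-2.34398458 -0.48550854  7.06223415] [ 0.59047808 -0.25007596  0.08011205]
```

View pics/w8.png

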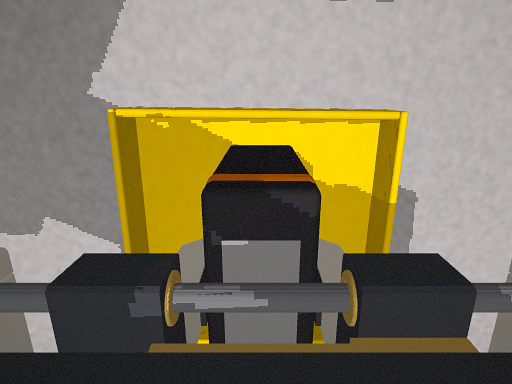

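The pack stands on the tray floor at (262,200), well clear of the walls at (125,190) and (385,190). I release gradually.

{"op": "send_rows", "data": {
  "series": [
    [0, 0, 0, 0, 0, 0, 0.45],
    [0, 0, 0, 0, 0, 0, 0.4],
    [0, 0, 0, 0, 0, 0, 0.3],
    [0, 0, 0, 0, 0, 0, 0.2],
    [0, 0, 0, 0, 0, 0, 0]
  ],
  "newtons": 5
}}

```text
time: 12.83
tool_pos: [0.5903, -0.2498, 0.0787]
tool_rot: [3.136, -0.002, 1.523]
contact_force: [0.0, -0.4, 0.6]
opening: 0.0702
```

{"op": "send_rows", "data": {
  "series": [
    [0, 0, 0, 0, 0, 0, 0],
    [0, 0, 0, 0, 0, 0, 0],
    [0, 0, 0, 0, 0, 0, 0],
    [0, 0, 0, 0, 0, 0, 0],
    [0, 0, 0, 0, 0, 0, 0]
  ]
}}

```text
time: 13.25
tool_pos: [0.5902, -0.2498, 0.079]
tool_rot: [3.136, -0.002, 1.523]
contact_force: [0.0, -0.2, -0.8]
opening: 0.0917
```

{"op": "send_rows", "data": {
  "series": [
    [0, 0, 0, 0, 0, 0, 0],
    [0, 0, -0.01, 0, 0, 0, 0],
    [0, 0, -0.02, 0, 0, 0, 0],
    [0, 0, -0.025, 0, 0, 0, 0],
    [0, 0, -0.03, 0, 0, 0, 0]
  ]
}}

```text
time: 13.67
tool_pos: [0.589, -0.2495, 0.1643]
tool_rot: [3.138, -0.003, 1.523]
contact_force: [0.7, 0.4, 0.0]
opening: 0.0918
```

{"op": "send_rows", "data": {
  "series": [
    [0, 0, -0.03, 0, 0, 0, 0],
    [0, 0, -0.03, 0, 0, 0, 0],
    [0, 0, -0.03, 0, 0, 0, 0],
    [0, -0.03, -0.02, 0, 0, 0, 0],
    [0, -0.03, -0.02, 0, 0, 0, 0]
  ]
}}

```text
time: 14.08
tool_pos: [0.529, -0.2472, 0.2954]
tool_rot: [3.134, -0.001, 1.524]
contact_force: [-0.1, -1.3, 0.6]
opening: 0.0918
```

{"op": "send_rows", "data": {
  "series": [
    [0, -0.035, 0, 0, 0, 0, 0],
    [0, -0.035, 0, 0, 0, 0, 0],
    [0, -0.035, 0, 0, 0, 0, 0],
    [0, 0, 0, 0, 0, 0, 0]
  ]
}}

```text
time: 14.42
tool_pos: [0.4189, -0.2411, 0.2939]
tool_rot: [3.138, -0.002, 1.522]
contact_force: [0.8, -0.6, 0.9]
opening: 0.0918
```

Run:
```python
from h import *
print(observe()['tool_pos'],observe()['opening'],observe()['contact_force'])
for n in ['top','scene']: grab(n,n+'9')
Rz,a,Rt=ch()
for n in ['top9','scene9']:
    d=dict(np.load(f'pics/{n}.npz')); P=cloud(d); ok=d['range_z']>0
    m=ok&(abs(P[...,0]-.589)<.09)&(abs(P[...,1]+.255)<.09)&(P[...,2]>.11)&(P[...,2]<.14)
    q=P[m]; 
    if len(q)>5: r=cv2.minAreaRect((q[:,:2]*1000).astype(np.float32)); print(n,len(q),r,np.median(q[:,2]))
```

```text
[ 0.41894729 -0.24106941  0.2939381 ] 0.09175059930758617 [ 0.78614493 -0.60194753  0.87653139]
top9 555 ((591.1675415039062, -250.09201049804688), (100.63584899902344, 45.564247131347656), 88.0139389038086) 0.12478211235029835
scene9 733 ((591.7158813476562, -251.17782592773438), (100.7034683227539, 46.16023635864258), 87.55294799804688) 0.12461356113412414
```

View pics/scene9.png

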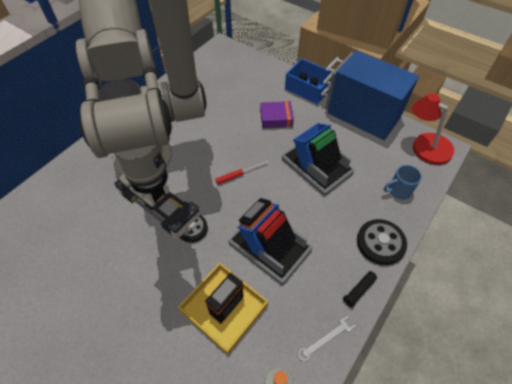

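View pics/top9.png

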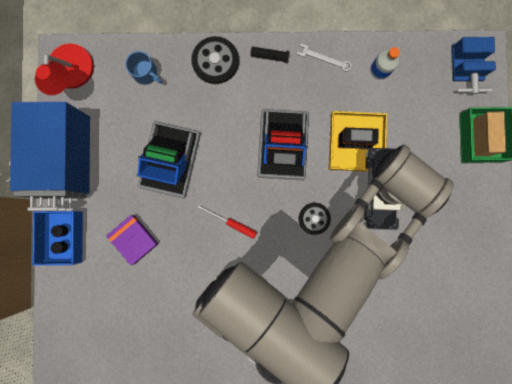

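The pack stands upright in the tray, with its top at z 0.125 (scene (227,297), top (361,137)). The green well is empty at (160,168), and the red charger looks untouched. Last check: depth inside the green well for the lift, and the red pack's height.

Run:
```python
from h import *
Rz,a,Rt=ch(); M=mouth(); th=Rz.apply([.866,0,.5]); yv=Rz.apply([0,1,0])
for n in ['top9','scene9']:
    d=dict(np.load(f'pics/{n}.npz')); P=cloud(d); ok=d['range_z']>0
    Q=P-M;A=Q@a;H=Q@th;W=Q@yv; m=ok&(abs(H)<.022)&(abs(W)<.045)&(A<-.01)
    print(n,m.sum(),'well A',np.percentile(A[m],[2,10,25,50,75]).round(4) if m.sum() else '')
for t in ['top0','top9']:
    d=dict(np.load(f'pics/{t}.npz')); P=cloud(d); m=(d['range_z']>0); m[:145]=0;m[170:]=0;m[:,265:]&=True; m[:,:268]=0;m[:,302:]=0
    m&=P[...,2]>.14; print(t,'red top',P[m].mean(0).round(4),m.sum())
workorder.hand_in(); print(observe()['time'])
```

```text
top9 108 well A [-0.0736 -0.0706 -0.0687 -0.067  -0.0651]
scene9 8 well A [-1.0441 -1.0395 -0.277  -0.0198 -0.0149]
top0 red top [ 0.5323 -0.0263  0.1541] 692
top9 red top [ 0.5324 -0.0263  0.1539] 696
the job is handed in; nothing more can be done
the job is handed in; nothing more can be done
```

The battery pack from the green-lamp charger now stands upright in the yellow tray, and I handed the job in at about 14.5 s, well under the 64 s limit.

- **Press and pop-up:** I pressed the pack along its slope to the bottom stop; the wrist force peaked at 19 N. On withdrawal it popped up, and two looks about a second apart both showed its top 52 mm proud.
- **Transfer:** I gripped it across its 45 mm thickness, drew it out along the well's axis, and carried it above the red charger. I lowered it until it touched the tray floor, then released it.

My last checks, taken before handing in:
- **Pack:** its top is at z = 0.125 m (5 mm floor plus 120 mm length), so it is upright. It is centred near (0.591, -0.250), clear of the tray walls.
- **Green lift:** the top camera puts the lift at -68 mm along the axis, which is the popped-up position. The scene camera could not see into the well to confirm it.
- **Red charger:** the pack top is at the same height and place as at the start, within 0.2 mm.
- **Robot:** the arm is clear of everything.

My first estimate of the charger from its base plate disagreed with the pack measurement by about 3.5 mm. I used the pack measurement before the press, and the contact height agreed with it.

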